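# Bolt the sample fork into its display rack

### The arm

A 7-joint arm with a two-finger parallel gripper is mounted at the origin on the work surface; the furniture and walls round the work are solid. World frame = base frame: x ahead of the robot, y to its left, z up, the work surface at z = 0. Lengths are in m, angles in rad, forces in N, time in s.
With the tool pointing down it reaches from about 0.375 to 0.925 m from the base axis. Payload 3.1 kg.
Tool frame: the origin (TCP) lies between the finger pads; the fingertips stand 19 mm ahead of it and the grasp point (between the pads) is the TCP; z points along the fingers, y is the line along which they close (so a half turn about z gives the same grasp; the last joint's range is limited). The gripper opens to 85 mm and grips with 20 to 120 N. Pads are 22 mm wide; open, the fingers measure 114 mm over their backs; the gripper's body (76 mm by 85 mm) begins 54 mm behind the grasp point. The pads swing forward as they close: fully open they stand 13 mm farther back than shut.
Start: joints at [-1.3, 0.383, 0.044, 1.598, -0.018, 1.161, -0.05], TCP at [0.234, 0.606, 0.25] pointing down, gripper open.
Joint ranges: [-2.61, 2.61], [-0.41, 2.15], [-1.48, 1.57], [0, 2.5], [-1.57, 4.71], [0.05, 1.97], [-2.85, 2.85]. Speed limits (rad/s): [2.79, 2.79, 3.14, 3.14, 3.14, 3.14, 3.14].

### API

Orientations are given as a unit quaternion [x, y, z, w].
In Python, from bench import move_ptp, movel, move_j, move_gripper, pause, inverse_kinematics, read_camera, camera_params, MotionError, sign_off, look_for, tip_of, read_time_s, read_qpos, read_joint_vel, read_effort, read_eef_pos, read_tcp_rot, read_ft_force, read_ft_torque, read_finger_gap, read_grasp_force gives the robot as it stands. Calls block until the motion is done:
- move_ptp(position, orientation): joint-space move of the TCP to a pose.
- movel(position, orientation=None, speed=0.15): straight line of the TCP; orientation=None keeps the orientation; speed is the mean speed in m/s.
- move_j(angles): joint-space move.
- move_gripper(opening, effort=None): finger opening in m; effort is the grip in N (None keeps the last); returns when the fingers have stopped.
- pause(seconds).
- inverse_kinematics(position, orientation): joint angles nearest the present ones, or None.
- read_camera(name): name is "scene" or "top" or "wrist"; returns the picture (480x640x3 uint8, red, green, blue); there is no depth.
- camera_params(name): a dict with "K" (3x3 intrinsics, pixels), "camera_from_world" (4x4, takes a point from world to camera coordinates). Camera axes: x right, y down, z forward; pixel columns grow to the right and rows downward; lengths in m; the calibration is good to about 2 mm. The wrist camera is an equidistant fisheye: a pixel r from the principal point sees the ray r / f radians off the axis. A picture is of the moment at which its call begins: read the wrist's pose just before it. camera_params takes no time and is no camera call; for the wrist camera it gives the pose at the moment of the call.
A pose or a line that the arm cannot do raises MotionError and nothing moves.
- sign_off(): hands the job in; it is judged then, once.
Trained networks look in the newest picture that a camera, given by its name, has taken for a name from the list of things; names that differ only in an ending like _2 or _b are one class to them, and where a whole thing is asked for, a point or a joint stands for the part that bears it (a point fixed in the world has none). Each returns a list of dicts, best first, with "confidence" (0 to 1); they miss things now and then, are a little off and sometimes report something else, mostly with a low value. They report only what shows in the picture. A call takes as long as a camera call. They do not tell look-alikes from the thing itself.
- look_for(camera, name): "at" ([column, row] in pixels, amid what is visible of it).
- tip_of(camera, name): "at" ([column, row] in pixels: a listed point, or the origin of a listed thing).
Readings, each from a call of its own:
- read_time_s(): time.
- read_qpos(): joint angles.
- read_joint_vel(): joint speeds.
- read_effort(): joint torques, N m.
- read_eef_pos(): TCP position.
- read_tcp_rot(): TCP orientation.
- read_ft_force(): force on the tool from outside, world axes, zero at the start.
- read_ft_torque(): the same for the moment, N m.
- read_finger_gap(): finger opening in m.
- read_grasp_force(): force on a finger pad.
Only numpy, scipy, OpenCV 4.12 (cv2) and the standard library are available. Lean on these libraries where they do the work, as an engineer would, in place of code of your own. Each camera call takes 0.05 s, during which the arm holds its last target. There are 200 camera calls.

### The job

Secure the sample fork in the wooden display rack so that customers cannot carry it off: lay it right way up and centred along the rack, flat in both notches, first drawing back any bolt that covers a notch, and then slide both bolts fully home across it into their keepers. Leave the spoon, the plate with its bowl and the pepper mill where they are.

Things in the scene. Friction and masses are not known exactly. Their poses are not given: they have to be found in the camera images.
- rack: fixed wooden display rack. Origin: centre of the underside of its base board (112 x 212 x 12 mm along x, y, z; z up). Two wooden rails, 22 mm thick, run along its y at x = +40 (far) and -40 mm (near), with a gap of 58 mm between, open down to the board. Each has a notch across its middle and a steel barrel bolt on top. A fork laid along the rack's x bridges both notches
- far_notch (a point): centre of the far notch's floor: rack x = +40, y = 0, z = 55 mm. The notch is 30 mm wide (y from -15 to +15), its walls rise to z = 69 mm. Bolt (rod 12 mm in diameter, axis at z = 77 mm) in a U channel from y = -105 to -15 mm, strap at y = -36 to -20; its keeper, a steel loop, at y = +17 to +33 mm. Strap and keeper are 87 mm high
- near_notch (a point): the same for the near notch: rack x = -40, y = 0, z = 55 mm; all is turned by 180 degrees, so its bolt lies at y = +15 to +105 mm and its keeper at y = -17 to -33 mm
- far_bolt (a joint): travel of the far rail's bolt in m: 0 = fully drawn back (tip 3 mm clear of the notch), 0.046 = fully home in the keeper; grows as it slides along the rack's +y. From about 0.003 its tip reaches into the notch. About 2 N of friction; stays where it is left
- near_bolt (a joint): the same for the near rail's bolt, which slides home along the rack's -y
- far_bolt_knob (a point): centre of the top of the far bolt's upright steel knob (15 mm in diameter at the top, 12 mm at its foot), at z = 111 mm on the rack; the knob rises 24 mm clear above strap and keeper. At joint value v it stands at rack x = +40 mm, y = -91 mm + v
- near_bolt_knob (a point): the same for the near bolt: rack x = -40 mm, y = +91 mm - v
- fork: loose table fork with a gilt handle, lying beside the plate, 183 mm long, 18 mm wide for grasping (23 mm at most), 12 mm thick, 48 g. Origin: centre of its underside; x along its length, z up. Which side of the plate it lies on varies; it may be laid in the rack either way round
- spoon: loose spoon with a gilt handle, 193 x 41 x 16 mm, on the other side of the plate; not to be moved. Origin: centre of its underside, x along it
- plate: loose white plate with a gold rim, 207 mm across, 21 mm high, between fork and spoon; not to be moved. Origin: centre of its underside
- bowl: loose white bowl with a gold rim standing on that plate, 130 mm across, rim about 69 mm above the table; not to be moved. Origin: centre of its underside
- mill: loose turned wooden pepper mill, 56 mm across, 163 mm high, standing beside the rack at its -x, -y corner; not to be moved or upset. Origin: centre of its underside
Not all that is in view belongs to the job. Of the things shaped like the rack, the wooden one is meant.

How it is judged:
On the way, in this order (a step that is already met when the one before it is completed fails the run):
1. the fork lies flat and centred in both notches of the rack (x of fork in the frame of rack between -0.025 and 0.025 m and y of fork in the frame of rack between -0.01 and 0.01 m and z of fork in the frame of rack between 0.051 and 0.059 m and angle between the x axis of fork and the x axis of rack, either way round below 0.15 rad and angle between fork's own z axis and vertical below 0.08 rad), for 0.2 s.
2. both bolts are fully home over the fork (value of joint each of far_bolt, near_bolt above 0.042 m), for 0.2 s.
At the end, for the whole second after the job is handed in: The fork rests right way up in both notches (its underside 51 to 59 mm above the rack's underside, centre within 25 mm of the rack's centre lengthwise and 10 mm sideways, flat within 0.08 rad, along the rack within 0.15 rad, at rest), and both bolts are home (joints above 42 of 46 mm) (all of step 1 and all of step 2 and linear speed of fork below 0.02 m/s); the robot touches nothing.
It fails at once if spoon moved by more than 30 mm (distance of spoon from where it was at the start of the episode above 0.03 m).
It fails at once if plate moved by more than 30 mm (distance of plate from where it was at the start of the episode above 0.03 m).
It fails at once if bowl moved by more than 30 mm (distance of bowl from where it was at the start of the episode above 0.03 m).
It fails at once if mill moved by more than 30 mm (distance of mill from where it was at the start of the episode above 0.03 m).
It fails at once if the pepper mill is tipped (angle between mill's own z axis and vertical above 0.4 rad).
It also fails if it takes over 64 s, if anything falls off the work surface, if the arm or the gripper's body presses on something with over 40 N, if the wrist force passes 120 N, or if a joint passes its speed limit or range.

## Working session

There is one attempt and no reset: what is moved stays moved. The work goes in short steps, each a Python script; the robot and the scene stay as the last script left them, time stands still between calls to the robot, and variables do not carry over. Pictures are saved under pics/ and viewed, at most 10 in all, crops included, and the job is handed in when it is done.

```bash
mkdir -p pics; ls
python3 - <<'E'
from bench import *
import cv2,numpy as np
for c in("scene","top"):
    im=read_camera(c); cv2.imwrite(f"pics/{c}0.png",im[...,::-1])
    p=camera_params(c); print(c,np.round(p["K"],1).tolist(),np.round(p["camera_from_world"],3).tolist())
    for n in("rack","fork","spoon","plate","mill","far_notch","near_notch","far_bolt_knob","near_bolt_knob"):
        print(n,[(np.round(d["at"]).tolist(),round(d["confidence"],2)) for d in tip_of(c,n)[:4]])
print(read_time_s())
E
```

```text
pics
scene [[483.3, 0.0, 314.3], [0.0, 483.3, 240.5], [0.0, 0.0, 1.0]] [[0.684, -0.729, 0.014, -0.271], [-0.335, -0.331, -0.882, 0.21], [0.648, 0.599, -0.471, 1.158], [0.0, 0.0, 0.0, 1.0]]
rack [([277.0, 232.0], 0.87), ([249.0, 204.0], 0.57)]
fork [([424.0, 301.0], 0.73)]
spoon [([342.0, 268.0], 0.71)]
plate [([383.0, 286.0], 0.59), ([428.0, 300.0], 0.59)]
mill [([296.0, 256.0], 0.96)]
far_notch [([285.0, 216.0], 0.59)]
near_notch [([269.0, 223.0], 0.81), ([294.0, 208.0], 0.24)]
far_bolt_knob [([228.0, 230.0], 0.54), ([296.0, 211.0], 0.5)]
near_bolt_knob [([251.0, 204.0], 0.65), ([384.0, 284.0], 0.37)]
top [[600.7, 0.0, 318.9], [0.0, 600.7, 239.4], [0.0, 0.0, 1.0]] [[-0.012, -1.0, 0.009, -0.02], [-0.998, 0.012, -0.057, 0.365], [0.056, -0.009, -0.998, 1.628], [0.0, 0.0, 0.0, 1.0]]
rack [([203.0, 293.0], 0.98), ([229.0, 207.0], 0.8)]
fork [([432.0, 197.0], 0.49)]
spoon [([336.0, 208.0], 0.63)]
plate [([195.0, 218.0], 0.63)]
mill [([282.0, 229.0], 0.95)]
far_notch [([382.0, 202.0], 0.74), ([207.0, 282.0], 0.7), ([230.0, 186.0], 0.6)]
near_notch [([196.0, 308.0], 0.79), ([227.0, 220.0], 0.71)]
far_bolt_knob [([248.0, 190.0], 0.65), ([234.0, 289.0], 0.65)]
near_bolt_knob [([226.0, 220.0], 0.74), ([197.0, 220.0], 0.68), ([158.0, 299.0], 0.46), ([229.0, 191.0], 0.43)]
1.0
```

View pics/top0.png

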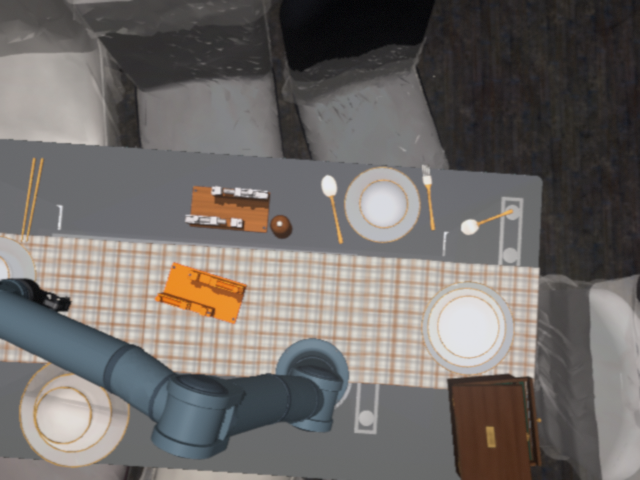

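View pics/scene0.png

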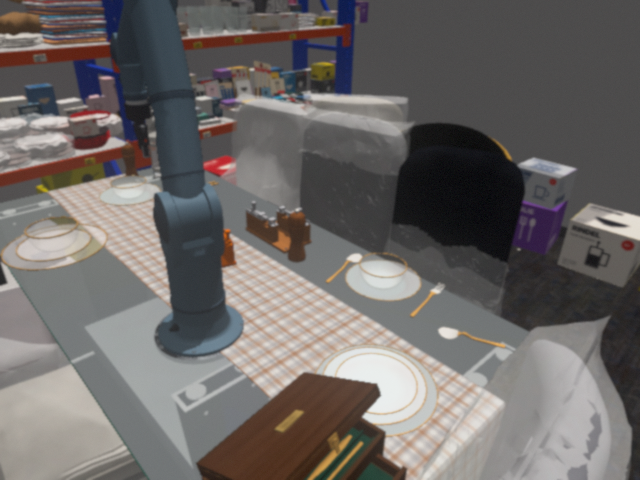

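The top view shows two racks. The one at (230,208) is brown wood with steel bolts and has the mill at its lower right corner. The one at (203,293) is plain orange on the cloth, a look-alike. The brown wooden rack fits the description. The fork is at (429,195), right of the plate at (382,204). The spoon at (333,208) and a stray spoon at (490,220) are not it. I'll confirm in one crop.

```bash
cat > h.py <<'E'
from bench import *
import cv2,numpy as np
from scipy.spatial.transform import Rotation as R
def proj(c,P,p=None):
    p=p or camera_params(c); X=p["camera_from_world"]@np.append(P,1); u=p["K"]@(X[:3]/X[2]); return u[:2]
def back(c,uv,z,p=None):
    p=p or camera_params(c); K,T=np.array(p["K"]),np.array(p["camera_from_world"])
    d=np.array([(uv[0]-K[0,2])/K[0,0],(uv[1]-K[1,2])/K[1,1],1.])
    if c=="wrist":
        r=np.hypot(d[0],d[1]); d=np.array([d[0]/r*np.sin(r),d[1]/r*np.sin(r),np.cos(r)]) if r>1e-9 else d
    d=T[:3,:3].T@d; o=-T[:3,:3].T@T[:3,3]; return o+d*(z-o[2])/d[2]
def q(yaw): # tool down, tool y axis (closing) at world angle yaw+90deg ; tool x at yaw
    x=np.array([np.cos(yaw),np.sin(yaw),0]); z=np.array([0,0,-1.]); y=np.cross(z,x)
    return R.from_matrix(np.stack([x,y,z],1)).as_quat()
E
python3 - <<'E'
from h import *
im=cv2.imread("pics/top0.png")
a=cv2.resize(im[175:245,175:305],None,fx=6,fy=6,interpolation=cv2.INTER_CUBIC)
b=cv2.resize(im[155:245,405:460],None,fx=2,fy=2,interpolation=cv2.INTER_CUBIC)
b=np.pad(b,((0,0),(0,a.shape[1]-b.shape[1]),(0,0)))[:179]
cv2.imwrite("pics/crop.png",np.vstack([a,b]))
for n,uv,z in[("rack",(230,208),.012),("mill",(282,226),.16),("plate",(382,204),.02),("fork tip",(427,165),.005),("fork end",(433,229),.005),("spoon",(333,208),.01),("knobN",(197,220),.111),("knobF",(265,193),.111)]: print(n,back("top",uv,z).round(3))
print(camera_params("wrist"),read_tcp_rot())
E
```

```text
rack [0.453 0.217 0.012]
mill [0.39  0.068 0.16 ]
plate [ 0.458 -0.197  0.02 ]
fork tip [ 0.567 -0.325  0.005]
fork end [ 0.39  -0.338  0.005]
spoon [ 0.45  -0.064  0.01 ]
knobN [0.412 0.288 0.111]
knobF [0.48  0.114 0.111]
{'K': array([[371.64829954,   0.        , 311.6275122 ],
       [  0.        , 371.64829954, 233.64013295],
       [  0.        ,   0.        ,   1.        ]]), 'camera_from_world': array([[ 3.60653451e-01,  9.32699728e-01, -5.52692042e-04,
        -6.50215880e-01],
       [ 8.97423857e-01, -3.46851536e-01,  2.72625077e-01,
        -3.61385593e-02],
       [ 2.54085633e-01, -9.88191737e-02, -9.62120191e-01,
         3.78265804e-01],
       [ 0.00000000e+00,  0.00000000e+00,  0.00000000e+00,
         1.00000000e+00]])} [1.83323419e-01 9.83052656e-01 1.39352358e-06 1.48280857e-05]
```

View pics/crop.png

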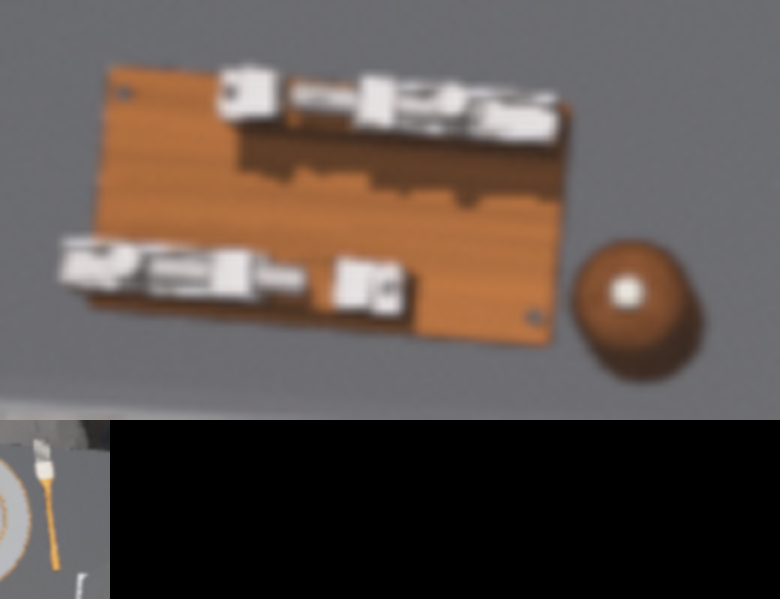

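The crop confirms the brown wooden rack with steel bolts. Both bolts reach partly over the notches, which are at about px (229,191) and (228,221), so both need drawing back. The fork has its tines up in the image (427,165) and its handle end at (433,229). Next I'll measure with the wrist camera.

Run:
```python
from h import *
T=np.array(camera_params("wrist")["camera_from_world"]); C=-T[:3,:3].T@T[:3,3]
Rt=R.from_quat(read_tcp_rot()).as_matrix(); print("cam in tool",Rt.T@(C-read_eef_pos()))
def look(pos,tag,names):
    move_ptp(pos,q(np.pi)); pause(.2)
    p=camera_params("wrist"); im=read_camera("wrist"); cv2.imwrite(f"pics/{tag}.png",im[...,::-1])
    np.savez(f"{tag}.npz",**p)
    for n,z in names:
        print(tag,n,[(np.round(d["at"]).tolist(),round(d["confidence"],2),back("wrist",d["at"],z,p).round(4).tolist()) for d in tip_of("wrist",n)[:3]])
look([.43,.21,.30],"w_rack",[("rack",0),("far_notch",.055),("near_notch",.055),("far_bolt_knob",.111),("near_bolt_knob",.111),("mill",0)])
print(read_time_s())
```

```text
cam in tool [ 0.06824202  0.00042603 -0.12316082]
w_rack rack [([384.0, 17.0], 0.84, [0.2244, 0.2926, 0.0]), ([319.0, 207.0], 0.74, [0.4495, 0.2196, 0.0])]
w_rack far_notch [([380.0, 39.0], 0.65, [0.2657, 0.2776, 0.055])]
w_rack near_notch [([323.0, 183.0], 0.62, [0.4133, 0.2222, 0.055])]
w_rack far_bolt_knob [([248.0, 274.0], 0.63, [0.4886, 0.1525, 0.111])]
w_rack near_bolt_knob [([407.0, 201.0], 0.8, [0.4199, 0.2939, 0.111])]
w_rack mill [([198.0, 163.0], 0.73, [0.3956, 0.0782, 0.0])]
3.1833
```

View pics/w_rack.png

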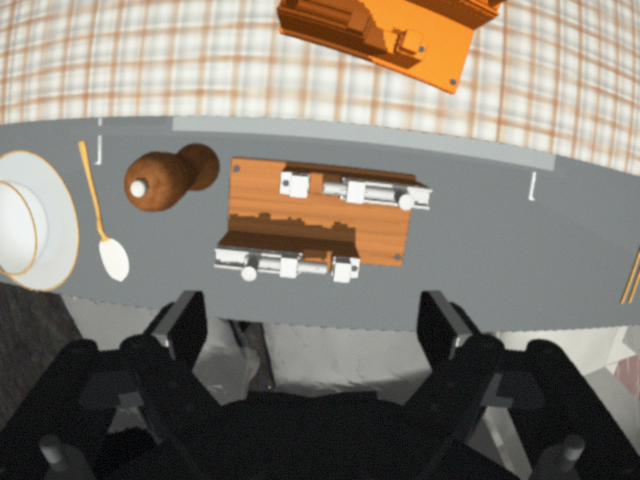

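The wrist picture shows the wooden rack from (215,157) to (432,280). The far knob is at (249,273), the near knob at (406,201), and the mill top at (138,188). I'll enlarge it to fit the pose.

Run:
```python
import cv2
im=cv2.imread("pics/w_rack.png")
cv2.imwrite("pics/crop2.png",cv2.resize(im[148:288,208:438],None,fx=3.4,fy=3.4,interpolation=cv2.INTER_CUBIC))
```

```text
(no output)
```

View pics/crop2.png

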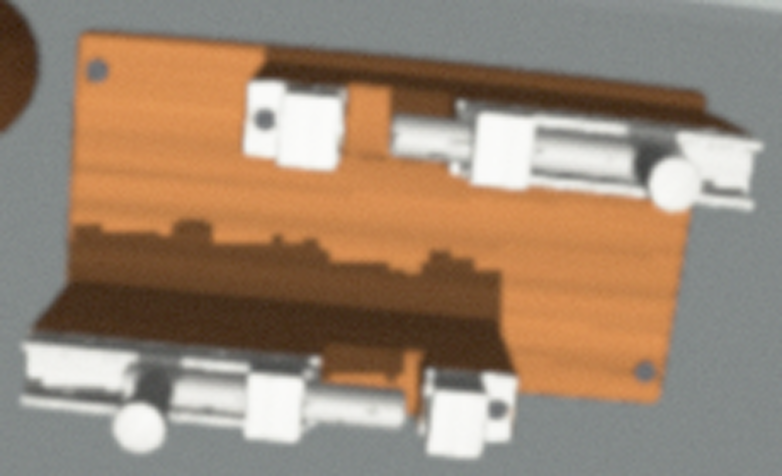

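```bash
cat > fit.py <<'E'
from h import *
from scipy.optimize import least_squares
p=dict(np.load("w_rack.npz")); K,T=p["K"],p["camera_from_world"]
pts=[((-56,-106,12),(82,33)),((-56,106,12),(705,95)),((56,106,12),(660,402)),("f",(139,428)),("n",(673,184)),
 ((-40,28,87),(502,148)),((-40,-25,87),(312,130)),((40,-28,87),(275,410)),((40,25,87),(457,426))]
def fw(X):
    X=T[:3,:3]@X+T[:3,3]; r=np.hypot(X[0],X[1]); th=np.arctan2(r,X[2]); return K[:2,2]+K[0,0]*th*X[:2]/r
def res(s,full=False):
    o=[]; M=R.from_euler("z",s[2]).as_matrix()
    for P,c in pts:
        if P=="f":P=(40,-91+s[3]*1e3,111)
        if P=="n":P=(-40,91-s[4]*1e3,111)
        o.append(fw(M@np.array(P)/1e3+[s[0],s[1],0])-(np.array(c)/3.4+[208,148]))
    return np.array(o) if full else np.ravel(o)
s=least_squares(res,[.45,.22,-.1,.02,.02],loss="soft_l1").x
print(s.round(4)); print(res(s,True).round(1).tolist())
np.save("rack.npy",s)
E
python3 fit.py
```

```text
[ 0.4544  0.2202 -0.093   0.0279  0.0215]
[[-1.7, -0.9], [1.8, -0.8], [0.3, 1.1], [-0.0, 0.2], [0.0, -0.1], [0.6, 0.8], [-1.1, 0.5], [-0.3, -0.3], [0.4, -0.2]]
```

```bash
cat >> h.py <<'E'
import os
s=np.load("rack.npy") if os.path.exists("rack.npy") else None
def W(x,y,z):
    c,n=np.cos(s[2]),np.sin(s[2]); return [s[0]+c*x-n*y,s[1]+n*x+c*y,z]
def yax(): return np.array([-np.sin(s[2]),np.cos(s[2]),0])
def bolt(side,v0,v1,z=.110):
    sg=1 if side=="far" else -1
    P=lambda v,z: W(.040*sg,sg*(-.091+v),z)
    o=q(np.pi+s[2]); move_gripper(.045,20)
    move_ptp(P(v0,.19),o); movel(P(v0,z),speed=.15); move_gripper(.0,20)
    print(side,"gap",read_finger_gap(),"grip",read_grasp_force())
    f0=np.array(read_ft_force()); d=np.sign(v1-v0); movel(P(v1-d*.004,z),speed=.06)
    v=v1-d*.004
    for _ in range(9):
        f=(np.array(read_ft_force())-f0)@yax()
        if abs(f)>9: break
        v+=d*.001; movel(P(v,z),speed=.02)
    print("v",round(v,4),"F",round(f,1),"t",read_time_s())
    move_gripper(.045,20); movel(P(v,.19),speed=.25)
    return v
E
python3 - <<'E'
from h import *
bolt("far",s[3],0.); bolt("near",s[4],0.)
E
```

```text
far gap 0.012560279240382952 grip 19.602768994518556
v -0.005 F 6.9 t 8.1417
near gap 0.012504393655634077 grip 19.589523416070733
v -0.005 F -6.3 t 13.7667
```

Run:
```python
from h import *
move_ptp([.43,.21,.30],q(np.pi)); pause(.1)
im=read_camera("wrist"); a=cv2.resize(im[148:288,208:438,::-1],None,fx=2.6,fy=2.6,interpolation=cv2.INTER_CUBIC)
move_ptp([.46,-.31,.25],q(np.pi)); pause(.15)
p=camera_params("wrist"); im=read_camera("wrist"); np.savez("w_fork.npz",**p); cv2.imwrite("pics/w_fork.png",im[...,::-1])
for n in("fork","spoon"): print(n,[(np.round(d["at"]).tolist(),round(d["confidence"],2),back("wrist",d["at"],0,p).round(4).tolist()) for d in tip_of("wrist",n)[:3]])
b=cv2.resize(im[120:330,200:420,::-1],None,fx=1,fy=1)
W_=max(a.shape[1],b.shape[1]); pad=lambda i:np.pad(i,((0,0),(0,W_-i.shape[1]),(0,0)))
cv2.imwrite("pics/c3.png",np.vstack([pad(a),pad(b)])); print(a.shape,read_time_s())
```

```text
fork [([296.0, 215.0], 0.71, [0.4786, -0.3251, 0.0])]
spoon [([527.0, 197.0], 0.58, [0.4536, -0.0615, 0.0])]
(364, 598, 3) 17.65
```

View pics/c3.png

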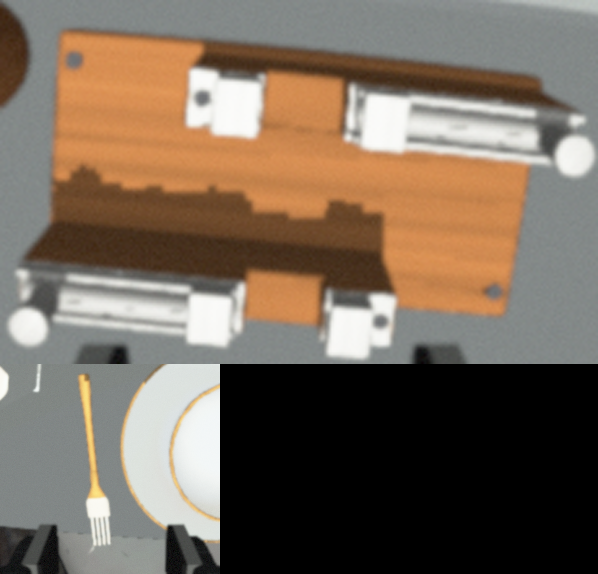

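Upper part: both notches are now clear, with the knobs at their outer ends, so the bolts are drawn back. Lower part: the fork lies with its handle end at px (284,131) and its tines at (300,301), left of the plate. I'll compute the fork pose and refine the rack y using the known v=0 knobs.

Run:
```python
from h import *
p=dict(np.load("w_fork.npz")); r=dict(np.load("w_rack.npz"))
for n,uv in[("end",(284,131)),("neck",(297,252)),("tip",(300.5,301.5))]: print(n,back("wrist",uv,.006,p).round(4))
a,b=[back("wrist",u,.006,p) for u in((284,131),(300.5,301.5))]
d=b-a; print("len",np.linalg.norm(d),"yaw",np.arctan2(d[1],d[0]),"mid",(a+b)/2)
im=cv2.imread("pics/w_fork.png"); hsv=cv2.cvtColor(im,cv2.COLOR_BGR2HSV)
m=((hsv[...,1]>90)&(hsv[...,2]>100)).astype(np.uint8); m[:, :270]=0; m[:,312:]=0; m[:125]=0; m[258:]=0
for row in(140,170,200,215,225,240):
    c=np.nonzero(m[row])[0]
    if len(c): print(row,back("wrist",(c.min()-.5,row),.008,p).round(4),back("wrist",(c.max()+.5,row),.008,p).round(4))
for n,uv,P in[("far",(218.8,273),(.04,-.091)),("near",(428.8,208),(-.04,.091))]: print(n,back("wrist",uv,.111,r).round(4),np.round(W(*P,.111),4))
```

```text
end [ 0.3925 -0.3359  0.006 ]
neck [ 0.5165 -0.3239  0.006 ]
tip [ 0.5739 -0.3207  0.006 ]
len 0.18206008369241683 yaw 0.08356013023866031 mid [ 0.48318317 -0.32833309  0.006     ]
140 [ 0.4013 -0.3412  0.008 ] [ 0.4014 -0.3305  0.008 ]
170 [ 0.431  -0.3366  0.008 ] [ 0.431  -0.3287  0.008 ]
200 [ 0.4612 -0.3339  0.008 ] [ 0.4612 -0.3269  0.008 ]
215 [ 0.4766 -0.3321  0.008 ] [ 0.4765 -0.325   0.008 ]
225 [ 0.487  -0.3312  0.008 ] [ 0.487  -0.3241  0.008 ]
240 [ 0.5029 -0.3304  0.008 ] [ 0.5029 -0.3222  0.008 ]
far [0.4879 0.1253 0.111 ] [0.4858 0.1259 0.111 ]
near [0.4261 0.3147 0.111 ] [0.423  0.3145 0.111 ]
```

Run:
```python
from h import *
p=dict(np.load("w_fork.npz"))
print("plate edge",back("wrist",(321,211),.021,p).round(4))
y=.084; u=np.array([np.cos(y),np.sin(y),0]); g=np.array([.4825,-.3282,0])+.014*u+[.001*0,-.001,0]
o=q(np.pi+y); move_gripper(.030,40)
move_ptp(g+[0,0,.12],o); movel(g+[0,0,.022],speed=.12); f=read_ft_force(); move_gripper(0,40)
print("gap",read_finger_gap(),"grip",read_grasp_force(),f,read_ft_force())
movel(g+[0,0,.20],speed=.2)
print("gap",read_finger_gap(),read_time_s())
im=read_camera("wrist"); cv2.imwrite("pics/held.png",im[...,::-1])
```

```text
plate edge [ 0.4695 -0.2997  0.021 ]
gap 0.017070467896351072 grip 40.84600567817688 [-0.88027941 -0.15266744 -0.25583177] [-0.47008088  0.71222307  4.02311724]
gap 0.016710891042759263 20.8167
```

View pics/held.png

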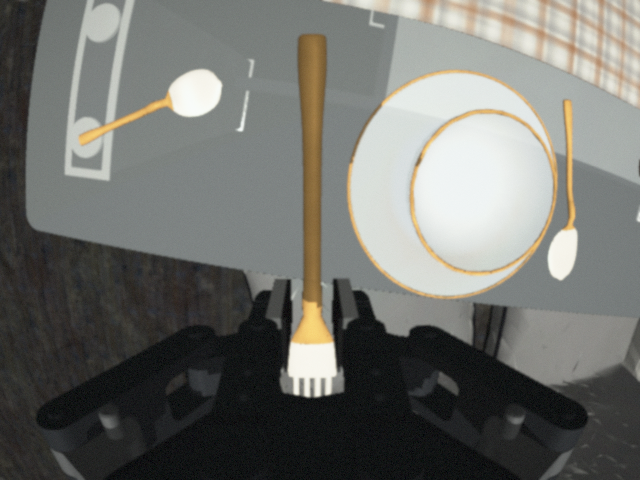

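The picture shows the fork level and straight in the pads. Its handle end is at (312,36), where the model predicts row 35. The plate and the spoon are untouched. Now I'll place it.

Run:
```python
from h import *
o=q(np.pi+s[2]); fx=-.005+.014
T=lambda z:W(fx,0,z)
e=read_eef_pos(); movel([e[0],e[1],.25],speed=.2)
move_ptp(T(.25),o); movel(T(.10),speed=.15); pause(.1)
f0=read_ft_force()[2]; movel(T(.081),speed=.06)
z=.081
while z>.0735:
    f=read_ft_force()[2]-f0
    if f>3: break
    z-=.001; movel(T(z),speed=.02)
print("z",z,"f",f); move_gripper(.034,40); pause(.2); movel(T(.16),speed=.15)
print(read_finger_gap(),read_time_s())
move_ptp([.43,.21,.30],q(np.pi)); pause(.1)
im=read_camera("wrist"); cv2.imwrite("pics/placed.png",cv2.resize(im[110:320,180:460,::-1],None,fx=2.8,fy=2.8,interpolation=cv2.INTER_CUBIC))
print([(d["at"],d["confidence"]) for d in tip_of("wrist","fork")])
```

```text
z 0.077 f 10.765865722929712
0.03398727770441025 27.1667
[([324.3, 219.4], 0.57)]
```

View pics/placed.png

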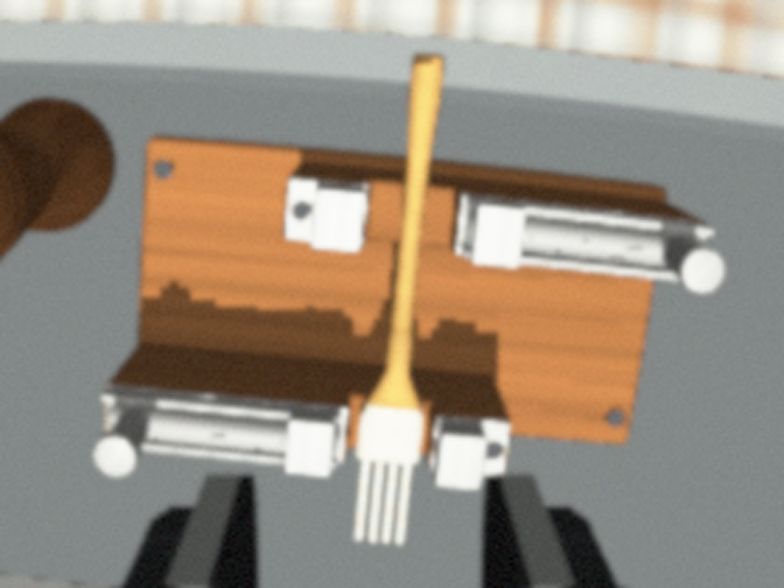

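The fork lies in both notches, between the walls, with its handle end at (428,58) and its tines at (380,545) in the crop. Contact came at the expected height. I'll drive the bolts home and check the centring numerically.

Run:
```python
from h import *
p=camera_params("wrist")
a,b=[back("wrist",(u/2.8+180,v/2.8+110),.062,p) for u,v in((428,58),(381,545))]
c=np.cos(s[2]);n=np.sin(s[2]); M=np.array([[c,n],[-n,c]])
A,B=[M@(x[:2]-s[:2]) for x in(a,b)]; print("ends in rack",A.round(4),B.round(4),"mid",(A+B)/2)
if abs((A+B)[0]/2)<.018 and abs((A+B)[1]/2)<.008:
    bolt("near",0.,.046); bolt("far",0.,.046)
    move_ptp([.43,.21,.30],q(np.pi)); pause(.1)
    p=camera_params("wrist"); im=read_camera("wrist"); cv2.imwrite("pics/home.png",cv2.resize(im[110:320,180:460,::-1],None,fx=2.8,fy=2.8,interpolation=cv2.INTER_CUBIC))
    for k in("far_bolt_knob","near_bolt_knob"):
        print(k,[(M@(back("wrist",d["at"],.111,p)[:2]-s[:2])).round(4) for d in tip_of("wrist",k)[:2]])
    print(read_time_s())
```

```text
ends in rack [-0.0948 -0.0002] [0.0875 0.0011] mid [-0.00364301  0.00044757]
near gap 0.012604442706673172 grip 19.478059968387242
v 0.051 F 8.3 t 33.1
far gap 0.013027726062153754 grip 19.59906668344047
v 0.051 F -6.8 t 39.025
far_bolt_knob []
near_bolt_knob [array([-0.0419,  0.0446])]
40.7333
```

View pics/home.png

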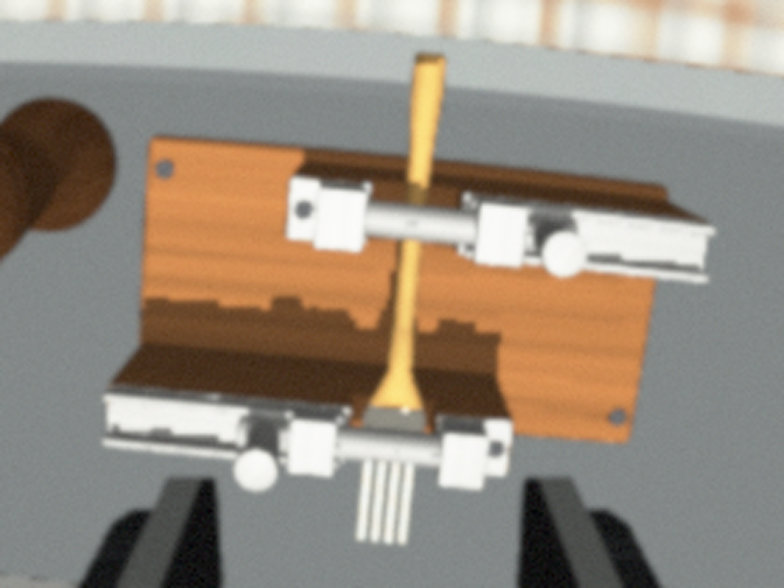

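Both rods span the notches into their keepers. The near knob is at (564,252), measured at rack y = 44.6 mm against 45 mm fully home, and the far knob is at (257,469). I'll check the far one and hand in.

Run:
```python
from h import *
p=camera_params("wrist"); c=np.cos(s[2]);n=np.sin(s[2]); M=np.array([[c,n],[-n,c]])
r=[M@(back("wrist",(u/2.8+180,v/2.8+110),.111,p)[:2]-s[:2]) for u,v in((257,469),(564,252))]
print(r)
if abs(r[0][1]+.045)<.0025 and abs(r[1][1]-.045)<.0025: print(sign_off())
```

```text
[array([ 0.04005837, -0.04471354]), array([-0.03976826,  0.04434944])]
the job is handed in; nothing more can be done
None
```

The fork lies right way up and centred in both notches of the wooden rack, both bolts measure fully home in their keepers, and the job was handed in at about 41 s of the 64 s allowed; no verdict came back.

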